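# Gauge the forming dies into their case

### The job

Open the lid of the wooden case all the way back until it rests on its stop, then put away every brass die lying on the bench: try each one in the case's stepped gauge from the narrowest channel upward and leave it flat on the floor of the first channel that it enters, never letting it down into a wider one. Handle the dies gently: squeeze each finger on a knob with no more than about 35 N, and do not press a die onto the gauge with more than about 25 N. Leave the spray bottle, tin and jar where they are.

Things in the scene. Friction and masses are not known exactly. Their poses are not given: they have to be found in the camera images.
- case: fixed wooden case, 170 (its x) by 211 mm (its y), flat rim 50 mm above the bench, origin at the centre of its underside. Inside is a stepped gauge: three channels along the case's x, 150 mm long, 14 mm deep, blue floor 36 mm above the bench, 10 mm walls level with the rim. A disc too big for a channel stops on the walls; one that enters has at least 6 mm to spare and lies flush with the rim
- step1 (a point): centre of the narrowest channel's floor: 46 mm wide, at y = -72.5 mm in the case frame. Each channel takes two dies, one behind the other (say at x = +37 and -37 mm); once it holds two it is full, and no die left over is of its size
- step2 (a point): centre of the middle channel's floor: 57 mm wide, at y = -11 mm in the case frame
- step3 (a point): centre of the widest channel's floor: 68 mm wide, at y = +61.5 mm in the case frame
- lid (a joint): lid hinge: 0 shut, 1.85 rad fully open on its stop, leaning back beyond upright. The lid is a wooden hood 170 by 211 mm, 50 mm high, 0.35 kg, covering the whole gauge, hinged on the case's far (+x) rim; it falls shut below about 1.2 rad and falls open onto its stop beyond about 1.35 rad
- lid_handle (a point): middle of the lid's handle, a round steel bar 10 mm thick and 100 mm long, parallel to the case's y, 210 mm before the hinge axis and 25 mm above it when shut, 40 mm in front of (on the robot's side of) the lid's front face and 75 mm above the bench when shut; it can be pinched from above, closing along the case's x
- lid_hinge (a point): middle of the lid's hinge axis, which runs along the case's y at the top of its far (+x) rim, 50 mm above the bench
- die_a: forming die: brass disc 14 mm thick with an upright dark wooden knob on its middle (26 mm diameter, 14 to 46 mm above the underside; grip it there). Disc 40, 51 or 62 mm in diameter, which is not told; at most two of a size. About 0.14 kg. Origin: centre of the underside, z up along the knob. May be absent
- die_b: forming die: brass disc 14 mm thick with an upright dark wooden knob on its middle (26 mm diameter, 14 to 46 mm above the underside; grip it there). Disc 40, 51 or 62 mm in diameter, which is not told; at most two of a size. About 0.14 kg. Origin: centre of the underside, z up along the knob. May be absent
- die_c: forming die: brass disc 14 mm thick with an upright dark wooden knob on its middle (26 mm diameter, 14 to 46 mm above the underside; grip it there). Disc 40, 51 or 62 mm in diameter, which is not told; at most two of a size. About 0.14 kg. Origin: centre of the underside, z up along the knob. May be absent
- die_d: forming die: brass disc 14 mm thick with an upright dark wooden knob on its middle (26 mm diameter, 14 to 46 mm above the underside; grip it there). Disc 40, 51 or 62 mm in diameter, which is not told; at most two of a size. About 0.14 kg. Origin: centre of the underside, z up along the knob. May be absent
- die_e: forming die: brass disc 14 mm thick with an upright dark wooden knob on its middle (26 mm diameter, 14 to 46 mm above the underside; grip it there). Disc 40, 51 or 62 mm in diameter, which is not told; at most two of a size. About 0.14 kg. Origin: centre of the underside, z up along the knob. May be absent
- die_f: forming die: brass disc 14 mm thick with an upright dark wooden knob on its middle (26 mm diameter, 14 to 46 mm above the underside; grip it there). Disc 40, 51 or 62 mm in diameter, which is not told; at most two of a size. About 0.14 kg. Origin: centre of the underside, z up along the knob. May be absent
- spray: bystander: upright white spray bottle with blue label, 52 mm diameter, 170 mm high, origin at the underside
- tin: bystander: dark round tin, 64 mm diameter, 40 mm high, origin at the underside
- white_jar: bystander: white round jar, 84 mm diameter, 50 mm high, origin at the underside
There are look-alikes about, which are no part of the job. What is shaped like the die_f but orange or red is not meant. What is shaped like the die_d but turquoise is not meant.

How it is judged:
On the way:
1. the lid is fully open, resting on its stop (value of joint lid above 1.78 rad), for 0.3 s.
At the end, for the whole second after the job is handed in: the lid is open on its stop (over 1.78 rad) and every die that is present lies still and flat (within 0.1 rad) on the floor of the narrowest channel that admits it (underside within 3 mm of the floor, within 5 mm of the channel's centre line) (value of joint lid above 1.78 rad and y of die_a in the frame of case between -0.016 and -0.006 m and x of die_a in the frame of case between -0.075 and 0.075 m and z of each of die_a, die_b, die_c, die_d, die_e, die_f in the frame of case below 0.039 m and angle between each of die_a, die_b, die_c, die_d, die_e, die_f's own z axis and vertical below 0.1 rad and linear speed of each of die_a, die_b, die_c, die_d, die_e, die_f below 0.02 m/s and y of die_b in the frame of case between -0.0775 and -0.0675 m and x of die_b in the frame of case between -0.075 and 0.075 m and y of die_c in the frame of case between 0.0565 and 0.0665 m and x of die_c in the frame of case between -0.075 and 0.075 m and y of die_d in the frame of case between 0.0565 and 0.0665 m and x of die_d in the frame of case between -0.075 and 0.075 m and y of die_e in the frame of case between -0.016 and -0.006 m and x of die_e in the frame of case between -0.075 and 0.075 m and y of die_f in the frame of case between -0.0775 and -0.0675 m and x of die_f in the frame of case between -0.075 and 0.075 m); the robot touches nothing.
It fails at once if a die is let down into a wider channel than the narrowest that admits it ((y of die_a in the frame of case between 0.0225 and 0.1055 m and x of die_a in the frame of case between -0.075 and 0.075 m and z of die_a in the frame of case below 0.042 m) or (y of die_b in the frame of case between -0.0445 and 0.1055 m and x of die_b in the frame of case between -0.075 and 0.075 m and z of die_b in the frame of case below 0.042 m) or (y of die_e in the frame of case between 0.0225 and 0.1055 m and x of die_e in the frame of case between -0.075 and 0.075 m and z of die_e in the frame of case below 0.042 m) or (y of die_f in the frame of case between -0.0445 and 0.1055 m and x of die_f in the frame of case between -0.075 and 0.075 m and z of die_f in the frame of case below 0.042 m)).
It fails at once if the fingers squeeze a die with more than 100 N in all (both fingers together) (contact force between the fingers and die_a above 100 N or contact force between the fingers and die_b above 100 N or contact force between the fingers and die_c above 100 N or contact force between the fingers and die_d above 100 N or contact force between the fingers and die_e above 100 N or contact force between the fingers and die_f above 100 N).
It fails at once if a gripped die is pressed onto the case with more than 50 N ((contact force between case and die_a above 50 N and contact force between the fingers and die_a above 5 N) or (contact force between case and die_b above 50 N and contact force between the fingers and die_b above 5 N) or (contact force between case and die_c above 50 N and contact force between the fingers and die_c above 5 N) or (contact force between case and die_d above 50 N and contact force between the fingers and die_d above 5 N) or (contact force between case and die_e above 50 N and contact force between the fingers and die_e above 5 N) or (contact force between case and die_f above 50 N and contact force between the fingers and die_f above 5 N)).
It fails at once if a bystander is moved more than 40 mm or toppled (distance of any of spray, tin, white_jar from where it was at the start of the episode above 0.04 m or angle between any of spray, tin, white_jar's own z axis and vertical above 0.5 rad).
Of die_a, die_b, die_c, die_d, die_e, die_f only 4 to 5 are there at a start; the rules pass over those that are not, and their reading is None.
At some moment in a run one of die_a, die_b, die_c, die_d, die_e, die_f may be knocked a few centimetres aside while the robot is not near it.
Once in a run the grip may slacken for a moment while it holds something.
It also fails if it takes over 210 s, if anything falls off the work surface, if the arm or the gripper's body presses on something with over 40 N, if the wrist force passes 120 N, or if a joint passes its speed limit or range.

### The arm

A 7-joint arm with a two-finger parallel gripper is mounted at the origin on the work surface. World frame = base frame: x ahead of the robot, y to its left, z up, the work surface at z = 0. Lengths are in m, angles in rad, forces in N, time in s.
With the tool pointing down it reaches from about 0.35 to 0.775 m from the base axis. Payload 3.1 kg.
Tool frame: the origin (TCP) lies between the finger pads; the fingertips stand 11 mm ahead of it and the grasp point (between the pads) lies 8 mm behind it; z points along the fingers, y is the line along which they close (so a half turn about z gives the same grasp; the last joint's range is limited). The gripper opens to 85 mm and grips with 20 to 120 N. Pads are 22 mm wide; open, the fingers measure 114 mm over their backs; the gripper's body (76 mm by 85 mm) begins 54 mm behind the grasp point. The pads swing forward as they close: fully open they stand 13 mm farther back than shut.
Start: joints at [1.079, 0.311, 0.014, 1.512, -0.004, 1.319, -0.027], TCP at [0.239, -0.495, 0.242] pointing down, gripper open.
Joint ranges: [-2.7, 2.7], [-0.3, 1.91], [-1.27, 1.3], [0.12, 2.57], [-1.44, 4.58], [0.2, 2.03], [-3.05, 3.05]. Speed limits (rad/s): [2.79, 2.79, 3.14, 3.14, 3.14, 3.14, 3.14].

### API

Orientations are given as a unit quaternion [x, y, z, w].
In Python, from plant import env gives the robot as it stands. The module is installed in compiled form; this text tells all that it offers.
- The arm moves only by the tool servo_tool, never from a script. Its arguments are lists of equal length, an entry for each row: "angular": the turn, a rotation vector about the tool's x, y, z in degrees, a list of three; "dp": the shift along the tool's x, y, z in m, a list of three; "claw": the closure in counts, from 0 (fully open) to 255 (shut). In form: {"angular": [[ax, ay, az], ...], "dp": [[x, y, z], ...], "claw": [claw, ...]}. A call has 1 to 10 rows; each row shifts and turns the commanded pose from where the row before left it, along the tool's axes as they then stand; what a row does not reach is not made up. A row lasts 1/8 s, in which the tool goes at most 62.5 mm and 10.7 degrees, less where a joint would pass 70% of its speed; a pose out of reach is approached as far as the arm can. A call is refused whole if a number of a shift passes 0.0625 or a number of a turn 10.7, either way. A call with a gripper value outside its range is refused whole. The fingers move at their own pace and stop on an object; "squeeze" is the grip in N (left out, the last holds). Time passes only in rows, so rows that do not move let the fingers close. It gives the time, the measured TCP pose, the force, the opening and the grip force at its end, in the units of the state.
- env.get_state(): the state, without advancing time (a new reading comes with each control period).
- env.grab_frame(name): name is "side" or "top" or "wrist"; returns a dict with "frame" (480x640x3 uint8, red, green, blue), "K" (3x3 intrinsics, pixels), "dist_coeffs" ([k1, k2, p1, p2, k3] as OpenCV has them; the pictures are not rectified), "extrinsics" (4x4, takes a point from camera to world coordinates). Camera axes: x right, y down, z forward; pixel columns grow to the right and rows downward; lengths in m; the calibration is good to about 2 mm. A picture is of the moment at which its call begins. There is no depth.
- env.finish_job(): hands the job in; it is judged then, once.
Trained networks look in the newest picture that a camera, given by its name, has taken for a name from the list of things; names that differ only in an ending like _2 or _b are one class to them, and where a whole thing is asked for, a point or a joint stands for the part that bears it (a point fixed in the world has none). Each returns a list of dicts, best first, with "score" (0 to 1); they miss things now and then, are a little off and sometimes report something else, mostly with a low value. They report only what shows in the picture. A call takes as long as a camera call. They do not tell look-alikes from the thing itself.
- env.cut_out(camera, label): "mask" (480x640 bool, what is visible of it) and "pixel" ([column, row] in pixels, amid what is visible of it).
- env.mark_of(camera, label): "pixel" ([column, row] in pixels: a listed point, or the origin of a listed thing).
The state is a dict: "clock": time; "q": joint angles; "qd": joint speeds; "tau": joint torques, N m; "eef_pos": TCP position; "ee_rot": TCP orientation; "contact_force": force on the tool from outside, world axes, zero at the start; "wrist_torque": the same for the moment, N m; "gripper_width": finger opening in m; "finger_force": force on a finger pad.
Only numpy, scipy, OpenCV 4.12 (cv2) and the standard library are available. Lean on these libraries where they do the work, as an engineer would, in place of code of your own. Each camera call takes 0.05 s, during which the arm holds its last target. There are 200 camera calls.

## Working session

There is one attempt and no reset: what is moved stays moved. The work goes in short steps, Python scripts to look and compute and a tool call to move; the robot and the scene stay as the last step left them, time stands still between calls to the robot, and variables do not carry over. Pictures are saved under pics/ and viewed, at most 14 in all, crops included, and the job is handed in when it is done.

Besides the shell and the picture viewer there is one more tool, called after ">>>" as a command line: name --argument value ..., lists and objects as JSON in quotes. servo_tool: Moves the arm, as the interface text tells. Its arguments: {"type":"object","properties":{"angular":{"type":"array","items":{"type":"array","items":{"type":"number"}}},"dp":{"type":"array","items":{"type":"array","items":{"type":"number"}}},"claw":{"type":"array","items":{"type":"number"}},"squeeze":{"type":"number"}},"required":["angular","dp","claw"]}

```bash
mkdir -p pics; cat > h.py <<'E'
import numpy as np, cv2
from plant import env
from scipy.spatial.transform import Rotation as R
def grab(n,save=None):
    f=env.grab_frame(n)
    if save: cv2.imwrite('pics/'+save,f['frame'][:,:,::-1])
    return f
def ray(f,px):
    u=cv2.undistortPoints(np.array([[px]],float),np.array(f['K'],float),np.array(f['dist_coeffs'],float))[0,0]
    T=np.array(f['extrinsics']); d=T[:3,:3]@[u[0],u[1],1]; return T[:3,3],d/np.linalg.norm(d)
def atz(f,px,z):
    o,d=ray(f,px); return o+d*(z-o[2])/d[2]
def tri(rays):
    A=sum(np.eye(3)-np.outer(d,d) for o,d in rays); b=sum((np.eye(3)-np.outer(d,d))@o for o,d in rays)
    p=np.linalg.solve(A,b); return p,[np.linalg.norm((np.eye(3)-np.outer(d,d))@(p-o))for o,d in rays]
def proj(f,p):
    T=np.linalg.inv(np.array(f['extrinsics'])); r=cv2.Rodrigues(T[:3,:3])[0]
    return cv2.projectPoints(np.array(p,float).reshape(-1,1,3),r,T[:3,3],np.array(f['K'],float),np.array(f['dist_coeffs'],float))[0][:,0]
E
cat > a.py <<'E'
from h import *
np.set_printoptions(precision=4,suppress=True)
s=env.get_state(); print({k:np.round(v,3) for k,v in s.items()})
for n in ['top','side','wrist']:
    f=grab(n,n+'0.png'); print(n,np.array(f['extrinsics']).round(3).tolist(),np.array(f['K']).round(1).tolist())
    if n=='wrist': continue
    for l,z in [('lid_handle',.075),('lid_hinge',.05),('case',0),('die_a',0),('spray',0),('tin',0),('white_jar',0)]:
        for r in env.mark_of(n,l): print(l,round(r['score'],2),np.round(r['pixel'],1),atz(f,r['pixel'],z)[:2])
E
python3 a.py
```

```text
{'clock': np.float64(0.0), 'q': array([ 1.079,  0.312,  0.014,  1.513, -0.004,  1.319, -0.027]), 'qd': array([-0.001, -0.001, -0.   ,  0.001, -0.   , -0.   ,  0.   ]), 'tau': array([ -0.   , -37.992,   0.146, -23.059,   0.012,   0.014,  -0.   ]), 'eef_pos': array([ 0.239, -0.495,  0.241]), 'ee_rot': array([ 0.975,  0.223, -0.   , -0.001]), 'contact_force': array([-0.177,  0.159, -0.303]), 'wrist_torque': array([-0.035,  0.033, -0.04 ]), 'finger_force': np.float64(0.0), 'gripper_width': np.float64(0.085)}
top [[0.028, -0.991, 0.129, 0.391], [-1.0, -0.027, 0.006, -0.039], [-0.002, -0.129, -0.992, 1.186], [0.0, 0.0, 0.0, 1.0]] [[522.3, 0.0, 321.6], [0.0, 522.3, 235.2], [0.0, 0.0, 1.0]]
lid_handle 0.71 [275.4 269.7] [0.4596 0.0643]
case 0.65 [276. 218.] [0.5832 0.0745]
die_a 0.89 [425.2 290.5] [ 0.4259 -0.2702]
die_a 0.88 [466.5 232.8] [ 0.5608 -0.3662]
die_a 0.84 [503.6 307.6] [ 0.3905 -0.4523]
die_a 0.82 [505.6 276.4] [ 0.462  -0.4576]
die_a 0.77 [355.3 237.4] [ 0.5431 -0.1088]
die_a 0.68 [434.4 339.5] [ 0.316  -0.2922]
die_a 0.64 [355.5 286.8] [ 0.4305 -0.1115]
die_a 0.52 [473.2 284.8
[... 494 characters left out ...]
 -0.1077]
die_a 0.9 [251.  464.4] [ 0.3934 -0.452 ]
die_a 0.82 [272.2 418.1] [ 0.434  -0.3738]
die_a 0.77 [264.3 364.2] [ 0.427 -0.262]
die_a 0.67 [345.1 408.3] [ 0.564  -0.3713]
die_a 0.67 [206.5 391.1] [ 0.3191 -0.3056]
die_a 0.64 [316.9 297.2] [ 0.5459 -0.1132]
die_a 0.2 [266.4 214.9] [0.4576 0.1531]
spray 0.79 [424.1 351.7] [ 0.7332 -0.2724]
spray 0.37 [314.5 296.9] [ 0.541  -0.1117]
spray 0.22 [324.5 233.7] [0.5868 0.0719]
tin 0.73 [247.1 152.5] [0.4222 0.4062]
white_jar 0.74 [404.1 311.1] [ 0.7176 -0.1717]
wrist [[0.435, -0.858, -0.272, 0.308], [-0.9, -0.415, -0.131, -0.462], [-0.0, 0.302, -0.953, 0.373], [0.0, 0.0, 0.0, 1.0]] [[392.6, 0.0, 321.9], [0.0, 392.6, 243.7], [0.0, 0.0, 1.0]]
```

View pics/top0.png

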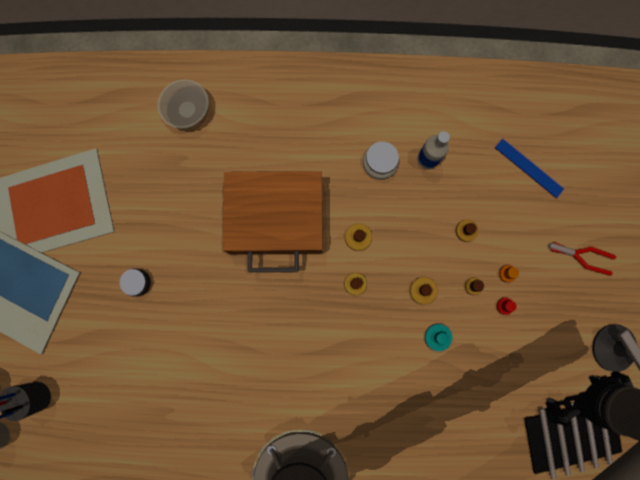

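View pics/side0.png

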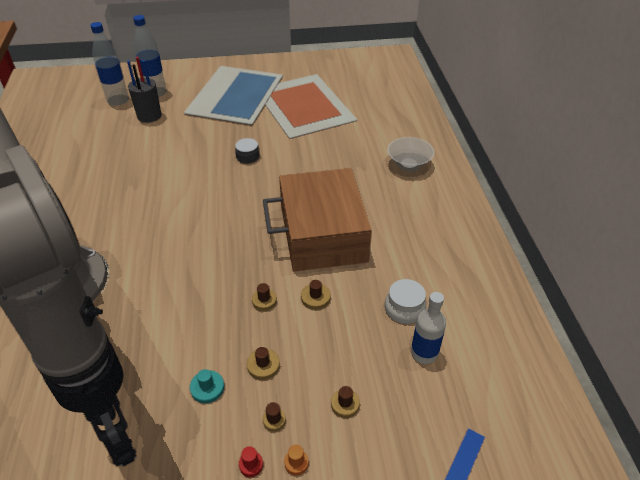

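The top view shows the closed case with its handle at (275,270). The five brass dies are at (359,236), (356,284), (425,290), (467,231) and (475,286), and the turquoise, orange and red look-alikes sit at (438,337), (509,272) and (507,306). The side view agrees. Next I fit the case pose and the die sizes.

```bash
cat > b.py <<'E'
from h import *
from scipy.optimize import minimize
np.set_printoptions(precision=4,suppress=True)
F={};M={};P={}
for n in ['top','side']:
    F[n]=f=grab(n); m=np.zeros((480,640),bool)
    for l in ['case','lid']:
        r=env.cut_out(n,l)
        if r: m|=r[0]['mask']
    M[n]=cv2.morphologyEx(m.astype(np.uint8),cv2.MORPH_OPEN,np.ones((11,11),np.uint8)); print(n,m.sum(),M[n].sum())
    P[n]=[r['pixel'] for r in env.mark_of(n,'die_a')]
    hsv=cv2.cvtColor(f['frame'],cv2.COLOR_RGB2HSV)
    for r in env.cut_out(n,'die_a'):
        mm=r['mask']; h=np.median(hsv[mm],axis=0); c,ax,a=cv2.fitEllipse(np.argwhere(mm)[:,::-1].astype(np.float32)[cv2.convexHull(np.argwhere(mm)[:,::-1].astype(np.int32),returnPoints=False)[:,0]])
        print(' mask',round(r['score'],2),np.round(r['pixel']),mm.sum(),np.round(ax,1),h)
box=np.array([[x,y,z] for x in(-.085,.085) for y in(-.1055,.1055) for z in(0,.1)])
def cost(v):
    c=0
    for n in F:
        p=box.copy(); p[:,:2]=p[:,:2]@np.array([[np.cos(v[2]),-np.sin(v[2])],[np.sin(v[2]),np.cos(v[2])]]).T+v[:2]
        im=np.zeros((480,640),np.uint8); q=proj(F[n],p)
        cv2.fillConvexPoly(im,np.round(cv2.convexHull(q.astype(np.float32))*16).astype(int),1,shift=4)
        c+=np.sum(im!=M[n])
    return c
best=min((minimize(cost,[.582,.078,y],method='Nelder-Mead',options=dict(initial_simplex=np.array([[.582,.078,y],[.6,.078,y],[.582,.09,y],[.582,.078,y+.06]]))) for y in(-.1,-.05,0,.05,.1)),key=lambda r:r.fun)
print('case',best.x,best.fun)
for a in P['top']:
    for b in P['side']:
        p,e=tri([ray(F['top'],a),ray(F['side'],b)])
        if max(e)<.012 and abs(p[2])<.04: print(np.round(a),np.round(b),p,round(max(e),4))
for l in ['lid_handle','lid_hinge']:
    r=[env.mark_of(n,l) for n in F]; print(l,[len(x) for x in r])
    if all(r): print(tri([ray(F[n],x[0]['pixel']) for n,x in zip(F,r)]))
E
python3 b.py
```

```text
top 8576 8168
 mask 0.89 [437. 337.] 586 [26.4 27.9] [ 87. 228. 104.]
 mask 0.87 [359. 240.] 587 [26.9 27.2] [ 19. 198. 129.]
 mask 0.75 [467. 230.] 391 [21.8 22.4] [ 18. 202. 104.]
 mask 0.74 [506. 275.] 296 [17.9 20.4] [ 14. 255. 126.]
 mask 0.72 [474. 287.] 237 [16.6 17.8] [ 16. 203.  65.]
 mask 0.7 [354. 285.] 412 [22.4 22.7] [ 19. 197. 120.]
 mask 0.69 [506. 307.] 267 [16.8 19.5] [  1. 242. 119.]
 mask 0.67 [425. 287.] 598 [26.6 28. ] [ 19. 199. 127.]
side 8087 7768
 mask 0.97 [298. 462.] 543 [23.  30.1] [ 13. 179. 142.]
 mask 0.92 [203. 386.] 935 [32.6 36.1] [ 88. 152. 131.]
 mask 0.9 [254. 461.] 585 [25.  30.3] [  1. 187. 130.]
 mask 0.86 [317. 296.] 660 [28.3 29.8] [ 19.  140.  105.5]
 mask 0.83 [272. 416.] 550 [23.7 29.8] [ 15.  146.5  80. ]
 mask 0.82 [263. 366.] 801 [30.9 32.8] [ 19. 139. 128.]
 mask 0.78 [346. 405.] 683 [27.9 31.2] [ 18. 143.  90.]
 mask 0.69 [267. 296.] 506 [24.7 27.6] [ 18. 144.  78.]
case [0.583  0.0746 0.0394] 498.0
[356. 284.] [267. 298.] [ 0.4399 -0.1125  0.0115] 0.0035
[358. 239.] [316. 296.] [ 0.5413 -0.1137  0.0049] 0.0025
[422. 291.] [265. 364.] [ 0.4261 -0.2632  0.0028] 0.0018
[504. 306.] [252. 465.] [ 0.3943 -0.4535 -0.0007] 0.0001
[475. 286.] [271. 421.] [ 0.4342 -0.3825  0.008 ] 0.0031
lid_handle [1, 2]
(array([0.4577, 0.0708, 0.0769]), [np.float64(0.003018499246745691), np.float64(0.0030184992467455476)])
lid_hinge [0, 0]
```

>>> servo_tool --angular '[[0,0,-9.46],[0,0,-9.46],[0,0,-9.46],[0,0,-9.46],[0,0,-9.46],[0,0,-9.46],[0,0,-9.46]]' --dp '[[0,0,0],[0,0,0],[0,0,0],[0,0,0],[0,0,0],[0,0,0],[0,0,0]]' --claw '[150,150,150,150,150,150,150]' --squeeze 40

```text
clock: 2.42
eef_pos: [0.2391, -0.4953, 0.2423]
ee_rot: [0.693, 0.721, -0.0, -0.0]
contact_force: [0.0, -0.1, 0.3]
gripper_width: 0.0355
finger_force: 0.0
```

>>> servo_tool --angular '[[0,0,0],[0,0,0],[0,0,0],[0,0,0],[0,0,0],[0,0,0],[0,0,0],[0,0,0],[0,0,0],[0,0,0]]' --dp '[[0.0557,0.0239,0],[0.0557,0.0239,0],[0.0557,0.0239,0],[0.0557,0.0239,0],[0.0557,0.0239,0],[0.0557,0.0239,0],[0.0557,0.0239,0],[0.0557,0.0239,0],[0.0557,0.0239,0],[0.0557,0.0239,0]]' --claw '[150,150,150,150,150,150,150,150,150,150]'

```text
clock: 3.68
eef_pos: [0.4593, 0.0711, 0.2427]
ee_rot: [0.695, 0.719, 0.0, 0.001]
contact_force: [1.8, -1.3, 0.4]
gripper_width: 0.0352
finger_force: 0.0
```

```bash
cat > w.py <<'E'
from h import *
import sys
np.set_printoptions(precision=4,suppress=True)
f=grab('wrist',sys.argv[1])
for l,z in [a.split(':') for a in sys.argv[2:]]:
    for r in env.mark_of('wrist',l): print(l,round(r['score'],2),np.round(r['pixel'],1),atz(f,r['pixel'],float(z)))
    for r in env.cut_out('wrist',l): print(' cut',round(r['score'],2),np.round(r['pixel'],1),atz(f,r['pixel'],float(z)))
s=env.get_state();print(s['clock'],s['eef_pos'])
E
python3 w.py w1.png lid_handle:.075 case:.0
```

```text
lid_handle 0.78 [319.7 224.6] [0.4573 0.0695 0.075 ]
 cut 0.68 [483.4 206.8] [0.5848 0.0883 0.075 ]
 cut 0.44 [368.2 374.1] [ 0.5053 -0.0677  0.075 ]
case 0.57 [445.7 203.7] [0.5794 0.0749 0.    ]
 cut 0.86 [482.8 204.7] [0.6162 0.0752 0.    ]
3.925 [0.4585 0.0691 0.2421]
```

View pics/w1.png

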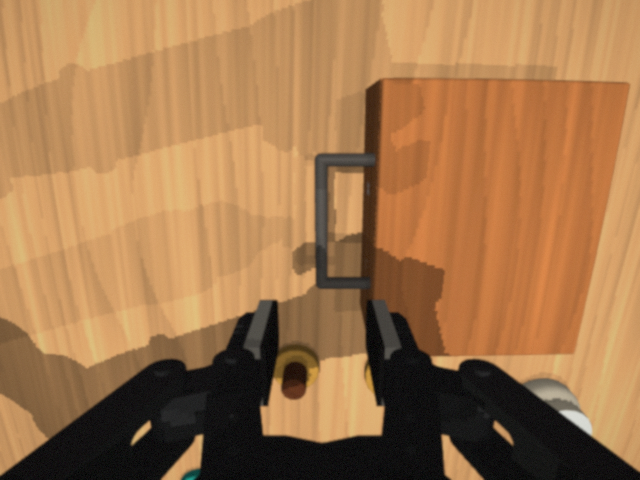

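The wrist view shows the handle bar upright at (322,222), parallel to the finger pads and under the tool.

>>> servo_tool --angular '[[0,0,0],[0,0,0],[0,0,0],[0,0,0],[0,0,0],[0,0,0],[0,0,0],[0,0,0],[0,0,0],[0,0,0]]' --dp '[[0,-0.001,0.05],[0,0,0.05],[0,0,0.045],[0,0,0.02],[0,0,0.01],[0,0,0],[0,0,0],[0,0,0],[0,0,0],[0,0,0]]' --claw '[150,150,150,150,150,150,255,255,255,255]' --squeeze 40

```text
clock: 5.18
eef_pos: [0.4589, 0.0693, 0.0681]
ee_rot: [0.695, 0.719, 0.001, 0.001]
contact_force: [1.3, -2.1, 4.0]
gripper_width: 0.0085
finger_force: 39.3
```

>>> servo_tool --angular '[[0,0,0],[0,0,0],[0,0,0],[0,0,0],[0,0,0]]' --dp '[[0,0.0036,-0.0209],[0,0.0056,-0.0204],[0,0.0076,-0.0197],[0,0.0096,-0.0188],[0,0.0114,-0.0178]]' --claw '[255,255,255,255,255]'

```text
clock: 5.8
eef_pos: [0.4939, 0.0705, 0.1641]
ee_rot: [0.695, 0.719, -0.002, -0.001]
contact_force: [1.4, -1.5, -3.9]
gripper_width: 0.0084
finger_force: 38.8
```

>>> servo_tool --angular '[[0,0,0],[0,0,0],[0,0,0],[0,0,0],[0,0,0],[0,0,0],[0,0,0],[0,0,0],[0,0,0],[0,0,0]]' --dp '[[0,0.0131,-0.0166],[0,0.0147,-0.0152],[0,0.0162,-0.0136],[0,0.0174,-0.012],[0,0.0186,-0.0102],[0,0.0194,-0.0082],[0,0.0202,-0.0063],[0,0.0207,-0.0042],[0,0.021,-0.0022],[0,0.0211,0]]' --claw '[255,255,255,255,255,255,255,255,255,255]'

```text
clock: 7.05
eef_pos: [0.6779, 0.0773, 0.2544]
ee_rot: [0.695, 0.719, -0.0, -0.0]
contact_force: [0.8, -1.5, -4.7]
gripper_width: 0.0085
finger_force: 41.3
```

>>> servo_tool --angular '[[0,0,0],[0,0,0],[0,0,0],[0,0,0],[0,0,0],[0,0,0],[0,0,0],[0,0,0],[0,0,0]]' --dp '[[0,0.021,0.0021],[0,0.0207,0.0041],[0,0,0],[0,0,0],[0,0,0],[0,0,-0.03],[0,0,-0.04],[0,0,0],[0,-0.05,0]]' --claw '[255,255,150,150,150,150,150,150,150]'

```text
clock: 8.18
eef_pos: [0.6712, 0.0767, 0.3122]
ee_rot: [0.696, 0.718, -0.001, -0.002]
contact_force: [0.5, -0.1, 0.8]
gripper_width: 0.0354
finger_force: 0.0
```

```bash
cat > c.py <<'E'
from h import *
grab('side','side1.png'); grab('top','top1.png')
a=cv2.imread('pics/side1.png')[100:460,150:550]; b=cv2.imread('pics/top1.png')[60:420,180:580]
cv2.imwrite('pics/s1.png',np.hstack([a,b]))
E
python3 c.py
```

```text
(no output)
```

View pics/s1.png

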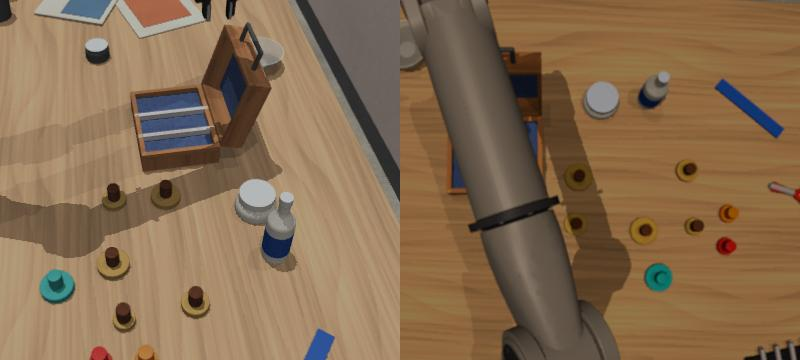

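The lid leans back on its stop, with the blue channels and white walls exposed. All the dies and bystanders look undisturbed. I turn the tool so the fingers close along the case's y, then go to the 51 mm die nearest the case.

>>> servo_tool --angular '[[0,0,-10],[0,0,-10],[0,0,-10],[0,0,-10],[0,0,-10],[0,0,-10],[0,0,-10],[0,0,-10],[0,0,-10]]' --dp '[[0,0,0],[0,0,0],[0,0,0],[0,0,0],[0,0,0],[0,0,0],[0,0,0],[0,0,0],[0,0,0]]' --claw '[100,100,100,100,100,100,100,100,100]' --squeeze 25

```text
clock: 9.4
eef_pos: [0.6688, 0.0769, 0.317]
ee_rot: [-0.02, 1.0, -0.0, -0.0]
contact_force: [0.4, -0.4, 0.2]
gripper_width: 0.0519
finger_force: 0.0
```

>>> servo_tool --angular '[[0,0,0],[0,0,0],[0,0,0],[0,0,0],[0,0,0]]' --dp '[[0.04,-0.035,0.01],[0.04,-0.035,0.01],[0.04,-0.035,0.01],[0.04,-0.035,0.02],[0,0,0]]' --claw '[100,100,100,100,100]'

```text
clock: 10.02
eef_pos: [0.5088, -0.0749, 0.2637]
ee_rot: [-0.013, 1.0, -0.003, -0.005]
contact_force: [-0.1, 0.1, -0.4]
gripper_width: 0.0518
finger_force: 0.0
```

```bash
cat > go.py <<'E'
from h import *
import sys
# go.py world x y z | go.py c x y z (case frame x,y, world z): dp in tool axes
CX,CY,YAW=.583,.0746,.036
a=sys.argv[1:]
s=env.get_state(); r=R.from_quat(s['ee_rot'])
def go(p):
    want=R.from_euler('z',YAW+np.pi)*R.from_euler('x',np.pi)
    # tool x=-case x, y=+case y, z down
    rv=np.degrees((r.inv()*want).as_rotvec()); d=want.inv().apply(np.array(p)-s['eef_pos'])
    print('to',np.round(p,4),'turn',np.round(rv,2),'dp',np.round(d,4))
def case(x,y): return np.array([CX+x*np.cos(YAW)-y*np.sin(YAW),CY+x*np.sin(YAW)+y*np.cos(YAW)])
if __name__=='__main__':
    print(round(float(s['clock']),2),np.round(s['eef_pos'],4),np.round(s['contact_force'],1),round(float(s['gripper_width']),4))
    if a and a[0]=='c': go([*case(float(a[1]),float(a[2])),float(a[3])])
    elif a: go([float(v) for v in a[:3]])
E
python3 w.py w2.png die_a:0 step1:.036 step2:.036 step3:.036; python3 go.py .435 -.11 .2
```

```text
die_a 0.8 [ 55.8 248. ] [ 0.5658 -0.364   0.    ]
die_a 0.8 [ 20.8 125.7] [ 0.4377 -0.3799  0.    ]
die_a 0.71 [284.8 231.1] [ 0.5403 -0.114   0.    ]
die_a 0.67 [134.7 112.7] [ 0.4247 -0.2606  0.    ]
 cut 0.96 [ 14.6 128.1] [ 0.44   -0.3869  0.    ]
 cut 0.95 [127.5 113.1] [ 0.4251 -0.2679  0.    ]
 cut 0.92 [ 47.3 250.8] [ 0.5693 -0.3744  0.    ]
 cut 0.63 [81.5 10.9] [ 0.3339 -0.3032  0.    ]
 cut 0.55 [288.7 123.1] [ 0.4319 -0.1102  0.    ]
step1 0.91 [398.6 285.7] [0.5835 0.002  0.036 ]
step1 0.9 [531.  286.2] [0.5809 0.1356 0.036 ]
step1 0.61 [459.6 286.3] [0.5826 0.063  0.036 ]
 cut 0.75 [476.7 281.9] [0.5775 0.0796 0.036 ]
 cut 0.44 [468.6 438.5] [0.7719 0.0999 0.036 ]
step2 0.91 [398.6 285.7] [0.5835 0.002  0.036 ]
step2 0.9 [531.  286.2] [0.5809 0.1356 0.036 ]
step2 0.61 [459.6 286.3] [0.5826 0.063  0.036 ]
 cut 0.75 [476.7 281.9] [0.5775 0.0796 0.036 ]
 cut 0.44 [468.6 438.5] [0.7719 0.0999 0.036 ]
step3 0.91 [398.6 285.7] [0.5835 0.002  0.036 ]
step3 0.9 [531.  286.2] [0.5809 0.1356 0.036 ]
step3 0.61 [459.6 286.3] [0.5826 0.063  0.036 ]
 cut 0.75 [476.7 281.9] [0.5775 0.0796 0.036 ]
 cut 0.44 [468.6 438.5] [0.7719 0.0999 0.036 ]
10.475 [ 0.5151 -0.0671  0.2676]
10.47 [ 0.5151 -0.0671  0.2676] [ 0.3 -0.1  0.5] 0.0518
to [ 0.435 -0.11   0.2  ] turn [0.04 0.06 0.07] dp [ 0.0816 -0.04    0.0676]
```

View pics/w2.png

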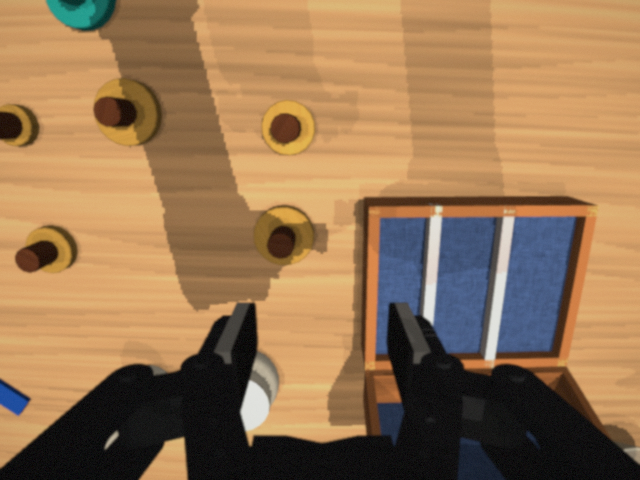

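The wrist view shows the three channels at about (405,285), (465,285) and (535,285). They match the fitted case to about 2 mm. The next die is at (286,127).

>>> servo_tool --angular '[[0,0,0],[0,0,0],[0,0,0],[0,0,0],[0,0,0],[0,0,0],[0,0,0]]' --dp '[[0.0418,-0.02,0.035],[0.0418,-0.02,0.035],[0,0,0.05],[0,0,0.05],[0,0,0.04],[0,0,0.02],[0,0,0.008]]' --claw '[100,100,100,100,100,100,100]' --squeeze 28

```text
clock: 11.35
eef_pos: [0.432, -0.1106, 0.0282]
ee_rot: [-0.018, 1.0, 0.001, -0.001]
contact_force: [0.2, 0.0, -1.1]
gripper_width: 0.0518
finger_force: 0.0
```

>>> servo_tool --angular '[[0,0,0],[0,0,0],[0,0,0],[0,0,0]]' --dp '[[0,0,0],[0,0,0],[0,0,0],[0,0,0]]' --claw '[120,255,255,255]'

```text
clock: 11.85
eef_pos: [0.4335, -0.1114, 0.0303]
ee_rot: [-0.017, 1.0, -0.0, 0.001]
contact_force: [-0.2, 0.2, 5.6]
gripper_width: 0.0249
finger_force: 27.9
```

```bash
python3 go.py c .03 -.0725 .09
```

```text
11.85 [ 0.4335 -0.1114  0.0303] [-0.2  0.2  5.6] 0.0249
to [0.6156 0.0032 0.09  ] turn [-0.05  0.15 -0.07] dp [-0.1861  0.108  -0.0597]
```

>>> servo_tool --angular '[[0,0,0],[0,0,0],[0,0,0],[0,0,0],[0,0,0],[0,0,0],[0,0,0],[0,0,0],[0,0,0]]' --dp '[[0,0,-0.04],[0,0,-0.04],[-0.0465,0.027,0],[-0.0465,0.027,0],[-0.0465,0.027,0],[-0.0465,0.027,0],[0,0,0],[0,0,0.015],[0,0,0.007]]' --claw '[255,255,255,255,255,255,255,255,255]'

```text
clock: 12.98
eef_pos: [0.6122, 0.0006, 0.085]
ee_rot: [-0.017, 1.0, -0.001, -0.002]
contact_force: [0.8, 0.6, -2.2]
gripper_width: 0.0251
finger_force: 28.2
```

```bash
python3 go.py c .03 -.0725 .08;python3 go.py c .03 -.011 .08
```

```text
12.97 [6.122e-01 6.000e-04 8.500e-02] [ 0.8  0.6 -2.2] 0.0251
to [0.6156 0.0032 0.08  ] turn [-0.13 -0.24 -0.17] dp [-0.0035  0.0025  0.005 ]
12.97 [6.122e-01 6.000e-04 8.500e-02] [ 0.8  0.6 -2.2] 0.0251
to [0.6134 0.0647 0.08  ] turn [-0.13 -0.24 -0.17] dp [-0.0035  0.064   0.005 ]
```

>>> servo_tool --angular '[[0,0,0],[0,0,0],[0,0,0],[0,0,0]]' --dp '[[-0.002,0.002,0],[0,0,0.004],[0,0,0.004],[0,0,0]]' --claw '[255,255,255,255]'

```text
clock: 13.48
eef_pos: [0.6166, 0.0049, 0.0803]
ee_rot: [-0.017, 1.0, -0.0, 0.001]
contact_force: [-2.0, -0.8, 3.9]
gripper_width: 0.0252
finger_force: 28.6
```

>>> servo_tool --angular '[[0,0,0],[0,0,0]]' --dp '[[0,-0.001,0.002],[0,0,0]]' --claw '[255,255]'

```text
clock: 13.72
eef_pos: [0.6168, 0.0048, 0.0801]
ee_rot: [-0.017, 1.0, 0.0, 0.001]
contact_force: [-4.4, -1.6, 10.9]
gripper_width: 0.0255
finger_force: 29.6
```

```bash
python3 go.py c .03 -.011 .1
```

```text
13.72 [0.6168 0.0048 0.0801] [-4.4 -1.6 10.9] 0.0255
to [0.6134 0.0647 0.1   ] turn [-0.    0.11 -0.06] dp [ 0.0013  0.06   -0.0199]
```

>>> servo_tool --angular '[[0,0,0],[0,0,0],[0,0,0],[0,0,0],[0,0,0],[0,0,0],[0,0,0]]' --dp '[[0,0,-0.012],[0,0.03,0],[0,0.03,0],[0,0,0],[0,0,0.007],[0,0,0.006],[0,0,0]]' --claw '[255,255,255,255,255,255,255]'

```text
clock: 14.6
eef_pos: [0.6137, 0.0624, 0.0749]
ee_rot: [-0.016, 1.0, -0.001, -0.001]
contact_force: [-0.2, -0.3, -1.3]
gripper_width: 0.025
finger_force: 28.3
```

>>> servo_tool --angular '[[0,0,0],[0,0,0],[0,0,0],[0,0,0]]' --dp '[[0,0.002,0.004],[0,0,0.004],[0,0,0.002],[0,0,0]]' --claw '[255,255,255,255]'

```text
clock: 15.1
eef_pos: [0.6142, 0.0662, 0.0665]
ee_rot: [-0.017, 1.0, -0.0, 0.0]
contact_force: [-1.4, -1.3, 0.5]
gripper_width: 0.0249
finger_force: 28.5
```

>>> servo_tool --angular '[[0,0,0],[0,0,0],[0,0,0],[0,0,0],[0,0,0]]' --dp '[[0,0,0],[0,0,0],[0,0,-0.04],[0,0,-0.05],[0,0,-0.03]]' --claw '[105,105,105,105,105]'

```text
clock: 15.72
eef_pos: [0.6152, 0.0668, 0.1892]
ee_rot: [-0.017, 1.0, 0.001, 0.002]
contact_force: [1.0, -0.2, 0.1]
gripper_width: 0.0503
finger_force: 0.0
```

>>> servo_tool --angular '[[0,0,0],[0,0,0],[0,0,0],[0,0,0],[0,0,0],[0,0,0],[0,0,0],[0,0,0],[0,0,0]]' --dp '[[0.008,-0.0538,0],[0.008,-0.0538,0],[0.008,-0.0538,0],[0.008,-0.0538,0],[0.008,-0.0538,0],[0.008,-0.0538,0],[0.008,-0.0538,0],[0.008,-0.0538,0],[0,0,0]]' --claw '[100,100,100,100,100,100,100,100,100]'

```text
clock: 16.85
eef_pos: [0.5624, -0.3746, 0.1849]
ee_rot: [-0.011, 1.0, -0.002, -0.001]
contact_force: [-0.7, 1.1, -0.3]
gripper_width: 0.0518
finger_force: 0.0
```

```bash
python3 w.py w3.png die_a:0 ; python3 go.py .566 -.367 .029; python3 - <<'E'
from h import *
f=grab('top','top2.png')
for r in env.mark_of('top','die_a'): print(np.round(r['pixel']),atz(f,r['pixel'],0)[:2].round(3),'at floor',atz(f,r['pixel'],.036)[:2].round(3))
E
```

```text
die_a 0.9 [633.4 201.8] [ 0.5409 -0.1134  0.    ]
die_a 0.76 [211.6  97.3] [ 0.469  -0.4616  0.    ]
die_a 0.74 [317.3  52.8] [ 0.4362 -0.3814  0.    ]
die_a 0.68 [476.4  43.2] [ 0.4259 -0.2639  0.    ]
 cut 0.97 [319.6  52. ] [ 0.4356 -0.3798  0.    ]
 cut 0.94 [626.5 205.2] [ 0.544  -0.1188  0.    ]
 cut 0.91 [218.1   3.3] [ 0.4039 -0.4538  0.    ]
 cut 0.85 [479.7  38.2] [ 0.4224 -0.2618  0.    ]
 cut 0.82 [207.3  95. ] [ 0.4674 -0.4648  0.    ]
 cut 0.57 [336.  223.4] [ 0.5662 -0.3634  0.    ]
17.0 [ 0.5656 -0.3649  0.1862]
17.0 [ 0.5656 -0.3649  0.1862] [ 0.2  0.1 -0. ] 0.052
to [ 0.566 -0.367  0.029] turn [0.09 0.04 0.  ] dp [-0.0003 -0.0021  0.1572]
[425. 288.] [ 0.431 -0.27 ] at floor [ 0.43  -0.263]
[358. 240.] [ 0.536 -0.116] at floor [ 0.532 -0.113]
[436. 336.] [ 0.324 -0.297] at floor [ 0.326 -0.289]
[504. 276.] [ 0.463 -0.454] at floor [ 0.461 -0.441]
[477. 290.] [ 0.43 -0.39] at floor [ 0.429 -0.38 ]
[277. 215.] [0.59  0.073] at floor [0.584 0.069]
[465. 233.] [ 0.561 -0.362] at floor [ 0.556 -0.353]
[280. 201.] [0.623 0.067] at floor [0.615 0.064]
```

>>> servo_tool --angular '[[0,0,0],[0,0,0],[0,0,0],[0,0,0],[0,0,0],[0,0,0],[0,0,0],[0,0,0],[0,0,0],[0,0,0]]' --dp '[[0,-0.001,0.05],[0,0,0.05],[0,0,0.035],[0,0,0.014],[0,0,0.007],[0,0,0],[0,0,0],[0,0,0],[0,0,0],[0,0,0]]' --claw '[100,100,100,100,100,100,120,255,255,255]'

```text
clock: 18.35
eef_pos: [0.5661, -0.3673, 0.0316]
ee_rot: [-0.017, 1.0, -0.0, 0.001]
contact_force: [0.3, 0.0, 5.7]
gripper_width: 0.0247
finger_force: 28.1
```

```bash
python3 go.py c -.03 -.0725 .11
```

```text
18.35 [ 0.5661 -0.3673  0.0316] [0.3 0.  5.7] 0.0247
to [0.5556 0.0011 0.11  ] turn [-0.04  0.11 -0.07] dp [-0.0028  0.3685 -0.0784]
```

>>> servo_tool --angular '[[0,0,0],[0,0,0],[0,0,0],[0,0,0],[0,0,0],[0,0,0],[0,0,0],[0,0,0],[0,0,0],[0,0,0]]' --dp '[[0,0,-0.043],[0,0,-0.043],[-0.0004,0.0526,0],[-0.0004,0.0526,0],[-0.0004,0.0526,0],[-0.0004,0.0526,0],[-0.0004,0.0526,0],[-0.0004,0.0526,0],[-0.0004,0.0529,0],[0,0,0]]' --claw '[255,255,255,255,255,255,255,255,255,255]'

```text
clock: 19.6
eef_pos: [0.5537, 0.0085, 0.1164]
ee_rot: [-0.023, 1.0, 0.002, -0.0]
contact_force: [-0.4, -0.4, -2.2]
gripper_width: 0.0253
finger_force: 28.1
```

>>> servo_tool --angular '[[0,0,0],[0,0,0],[0,0,0],[0,0,0],[0,0,0]]' --dp '[[0,0,0.02],[0,0,0.01],[0,0,0],[0,0,0.004],[0,0,0]]' --claw '[255,255,255,255,255]'

```text
clock: 20.23
eef_pos: [0.5552, 0.0008, 0.0822]
ee_rot: [-0.017, 1.0, 0.0, 0.0]
contact_force: [0.0, -0.2, -2.1]
gripper_width: 0.0253
finger_force: 28.1
```

```bash
python3 go.py c -.03 -.0725 .08
```

```text
20.23 [0.5552 0.0008 0.0822] [ 0.  -0.2 -2.1] 0.0253
to [0.5556 0.0011 0.08  ] turn [ 0.   0.  -0.1] dp [-0.0004  0.0002  0.0022]
```

>>> servo_tool --angular '[[0,0,0],[0,0,0],[0,0,0]]' --dp '[[0,0,0.003],[0,0,0.002],[0,0,0]]' --claw '[255,255,255]'

```text
clock: 20.6
eef_pos: [0.5562, 0.0011, 0.0809]
ee_rot: [-0.017, 1.0, -0.001, 0.001]
contact_force: [-4.2, -1.9, 16.1]
gripper_width: 0.025
finger_force: 30.0
```

>>> servo_tool --angular '[[0,0,0],[0,0,0],[0,0,0],[0,0,0],[0,0,0],[0,0,0],[0,0,0]]' --dp '[[0,0,-0.014],[0,0.031,0],[0,0.031,0],[0,0,0],[0,0,0.009],[0,0,0.007],[0,0,0]]' --claw '[255,255,255,255,255,255,255]'

```text
clock: 21.48
eef_pos: [0.5523, 0.0615, 0.0739]
ee_rot: [-0.016, 1.0, -0.0, -0.001]
contact_force: [-0.0, -0.7, -1.7]
gripper_width: 0.025
finger_force: 28.2
```

```bash
python3 go.py c -.03 -.011 .0675
```

```text
21.48 [0.5523 0.0615 0.0739] [-0.  -0.7 -1.7] 0.025
to [0.5534 0.0625 0.0675] turn [-0.05 -0.15 -0.18] dp [-0.0011  0.001   0.0064]
```

>>> servo_tool --angular '[[0,0,0],[0,0,0],[0,0,0]]' --dp '[[0,0.001,0.004],[0,0,0.004],[0,0,0]]' --claw '[255,255,255]'

```text
clock: 21.85
eef_pos: [0.5531, 0.0641, 0.0675]
ee_rot: [-0.017, 1.0, -0.0, 0.0]
contact_force: [-0.6, -0.5, 1.1]
gripper_width: 0.0251
finger_force: 28.4
```

>>> servo_tool --angular '[[0,0,0],[0,0,0],[0,0,0],[0,0,0],[0,0,0],[0,0,0]]' --dp '[[0,0,0],[0,0,0],[0,0,-0.04],[0,0,-0.05],[0,0,-0.03],[0,0,0]]' --claw '[105,105,105,105,105,105]'

```text
clock: 22.6
eef_pos: [0.5548, 0.0651, 0.1901]
ee_rot: [-0.017, 1.0, 0.0, 0.003]
contact_force: [0.2, -0.6, -0.6]
gripper_width: 0.0505
finger_force: 0.0
```

```bash
python3 go.py .437 -.381 .18
```

```text
22.6 [0.5548 0.0651 0.1901] [ 0.2 -0.6 -0.6] 0.0505
to [ 0.437 -0.381  0.18 ] turn [ 0.05  0.36 -0.06] dp [ 0.1338 -0.4416  0.0101]
```

>>> servo_tool --angular '[[0,0,0],[0,0,0],[0,0,0],[0,0,0],[0,0,0],[0,0,0],[0,0,0],[0,0,0],[0,0,0],[0,0,0]]' --dp '[[0.0149,-0.049,0],[0.0149,-0.049,0],[0.0149,-0.049,0],[0.0149,-0.049,0],[0.0149,-0.049,0],[0.0149,-0.049,0],[0.0149,-0.049,0],[0.0149,-0.049,0],[0.0149,-0.049,0.01],[0,0,0]]' --claw '[100,100,100,100,100,100,100,100,100,100]'

```text
clock: 23.85
eef_pos: [0.4297, -0.3872, 0.1737]
ee_rot: [-0.012, 1.0, 0.0, -0.003]
contact_force: [-0.6, -0.4, -0.2]
gripper_width: 0.0516
finger_force: 0.0
```

```bash
python3 w.py w4.png die_a:0 ; python3 go.py .437 -.381 .029; python3 - <<'E'
from h import *
f=grab('top','top3.png')
for r in env.mark_of('top','die_a'): print(np.round(r['pixel']),atz(f,r['pixel'],0)[:2].round(3),'at floor',atz(f,r['pixel'],.036)[:2].round(3))
E
```

```text
die_a 0.91 [329.  231.3] [ 0.4366 -0.381   0.    ]
die_a 0.86 [443.4  80.5] [ 0.3204 -0.3009  0.    ]
die_a 0.85 [230.6 263.8] [ 0.4664 -0.4617  0.    ]
die_a 0.79 [475.3 220.5] [ 0.4247 -0.2635  0.    ]
die_a 0.61 [241.8 176.7] [ 0.3943 -0.4499  0.    ]
die_a 0.6 [614.7 347.2] [ 0.5403 -0.1149  0.    ]
 cut 0.91 [448.   80.3] [ 0.3202 -0.2975  0.    ]
 cut 0.87 [477.1 222. ] [ 0.4259 -0.2618 -0.    ]
 cut 0.8 [615.3 353.8] [ 0.5473 -0.1124  0.    ]
 cut 0.8 [235.5 175.8] [ 0.3937 -0.4548  0.    ]
 cut 0.78 [226.4 271.6] [ 0.4735 -0.4656  0.    ]
 cut 0.7 [328.7 235.4] [ 0.44   -0.3812  0.    ]
24.0 [ 0.4344 -0.3797  0.1763]
24.0 [ 0.4344 -0.3797  0.1763] [-0.   0.8  0.5] 0.052
to [ 0.437 -0.381  0.029] turn [ 0.14 -0.03  0.02] dp [-0.0025 -0.0014  0.1473]
[280. 202.] [0.622 0.066] at floor [0.615 0.063]
[504. 306.] [ 0.393 -0.452] at floor [ 0.393 -0.439]
[424. 289.] [ 0.43  -0.267] at floor [ 0.429 -0.26 ]
[474. 290.] [ 0.43  -0.384] at floor [ 0.429 -0.373]
[279. 229.] [0.558 0.066] at floor [0.553 0.063]
[434. 336.] [ 0.324 -0.291] at floor [ 0.326 -0.284]
[503. 276.] [ 0.463 -0.452] at floor [ 0.461 -0.44 ]
```

View pics/w4.png

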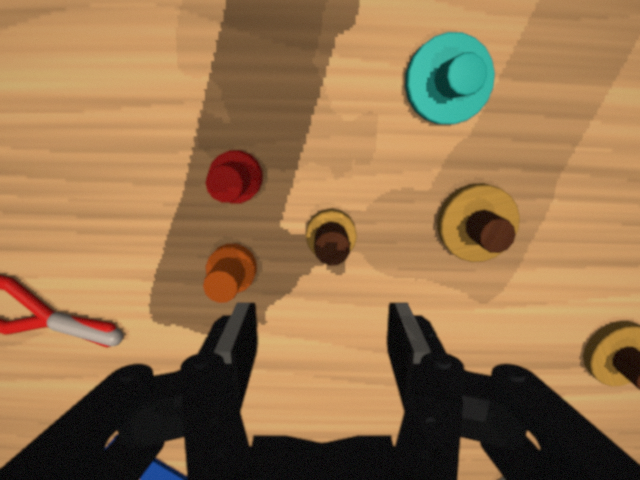

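The wrist view shows the smallest die at (330,235), clear of the orange look-alike at (228,272) and the red one at (234,177).

>>> servo_tool --angular '[[0,0,0],[0,0,0],[0,0,0],[0,0,0],[0,0,0],[0,0,0],[0,0,0],[0,0,0],[0,0,0],[0,0,0]]' --dp '[[-0.002,-0.001,0.05],[0,0,0.05],[0,0,0.026],[0,0,0.014],[0,0,0.006],[0,0,0],[0,0,0],[0,0,0],[0,0,0],[0,0,0]]' --claw '[100,100,100,100,100,100,120,255,255,255]'

```text
clock: 25.35
eef_pos: [0.437, -0.3825, 0.0322]
ee_rot: [-0.017, 1.0, -0.0, 0.001]
contact_force: [-0.5, 0.7, 6.0]
gripper_width: 0.025
finger_force: 28.0
```

```bash
python3 go.py c 0 -.0725 .115
```

```text
25.35 [ 0.437  -0.3825  0.0322] [-0.5  0.7  6. ] 0.025
to [0.5856 0.0021 0.115 ] turn [-0.06  0.07 -0.07] dp [-0.1623  0.379  -0.0828]
```

>>> servo_tool --angular '[[0,0,0],[0,0,0],[0,0,0],[0,0,0],[0,0,0],[0,0,0],[0,0,0],[0,0,0],[0,0,0],[0,0,0]]' --dp '[[0,0,-0.043],[0,0,-0.043],[-0.0203,0.0474,0],[-0.0203,0.0474,0],[-0.0203,0.0474,0],[-0.0203,0.0474,0],[-0.0203,0.0474,0],[-0.0203,0.0474,0],[-0.0203,0.0474,0],[-0.0203,0.0474,0]]' --claw '[255,255,255,255,255,255,255,255,255,255]'

```text
clock: 26.6
eef_pos: [0.5854, 0.0032, 0.1162]
ee_rot: [-0.017, 1.0, -0.0, -0.001]
contact_force: [0.5, -0.6, -1.3]
gripper_width: 0.0247
finger_force: 28.1
```

>>> servo_tool --angular '[[0,0,0],[0,0,0],[0,0,0],[0,0,0]]' --dp '[[0,0,0],[0,0,0.02],[0,0,0.008],[0,0,0]]' --claw '[255,255,255,255]'

```text
clock: 27.1
eef_pos: [0.584, 0.0001, 0.0872]
ee_rot: [-0.016, 1.0, -0.0, -0.002]
contact_force: [0.1, 0.2, -1.0]
gripper_width: 0.0251
finger_force: 28.2
```

```bash
python3 go.py c 0 -.0725 .076
```

```text
27.1 [5.84e-01 1.00e-04 8.72e-02] [ 0.1  0.2 -1. ] 0.0251
to [0.5856 0.0021 0.076 ] turn [-0.05 -0.22 -0.22] dp [-0.0017  0.002   0.0112]
```

>>> servo_tool --angular '[[0,0,0],[0,0,0],[0,0,0],[0,0,0]]' --dp '[[0,0.001,0.006],[0,0,0.003],[0,0,0.003],[0,0,0]]' --claw '[255,255,255,255]'

```text
clock: 27.6
eef_pos: [0.5853, 0.0033, 0.077]
ee_rot: [-0.017, 1.0, -0.0, -0.0]
contact_force: [0.4, -0.4, -2.0]
gripper_width: 0.0251
finger_force: 28.2
```

```bash
python3 go.py c 0 -.0725 .068
```

```text
27.6 [0.5853 0.0033 0.077 ] [ 0.4 -0.4 -2. ] 0.0251
to [0.5856 0.0021 0.068 ] turn [-0.01 -0.02 -0.06] dp [-0.0003 -0.0012  0.009 ]
```

Entered (77 mm, hanging free). Lowering it to the floor, releasing, and going to the next die.

>>> servo_tool --angular '[[0,0,0],[0,0,0],[0,0,0],[0,0,0]]' --dp '[[0,-0.001,0.005],[0,0,0.003],[0,0,0.001],[0,0,0]]' --claw '[255,255,255,255]'

```text
clock: 28.1
eef_pos: [0.5855, 0.0024, 0.0683]
ee_rot: [-0.017, 1.0, -0.0, 0.0]
contact_force: [-1.1, -0.5, -1.2]
gripper_width: 0.0253
finger_force: 28.4
```

>>> servo_tool --angular '[[0,0,0],[0,0,0],[0,0,0],[0,0,0],[0,0,0],[0,0,0]]' --dp '[[0,0,0],[0,0,0],[0,0,-0.04],[0,0,-0.05],[0,0,-0.03],[0,0,0]]' --claw '[105,105,105,105,105,105]'

```text
clock: 28.85
eef_pos: [0.5874, 0.0033, 0.1914]
ee_rot: [-0.017, 1.0, 0.0, 0.003]
contact_force: [-0.7, -0.1, 0.3]
gripper_width: 0.0502
finger_force: 0.0
```

```bash
python3 w.py w5.png die_a:0.036; python3 go.py .425 -.2635 .18
```

```text
die_a 0.96 [400.1 262.3] [0.6144 0.0655 0.036 ]
die_a 0.89 [320.8 225.2] [0.5867 0.0027 0.036 ]
die_a 0.68 [405.3 181.5] [0.5515 0.0633 0.036 ]
die_a 0.57 [178.3 155.6] [ 0.5383 -0.1016  0.036 ]
die_a 0.27 [497.9 225.5] [0.582  0.1376 0.036 ]
 cut 0.96 [404.5 264.8] [0.6163 0.0691 0.036 ]
 cut 0.67 [407.7 182.7] [0.5523 0.0651 0.036 ]
 cut 0.67 [318.1 226.8] [0.588  0.0007 0.036 ]
 cut 0.65 [8.1 9.5] [ 0.4432 -0.2128  0.036 ]
 cut 0.15 [363.5 377.3] [0.7215 0.0443 0.036 ]
29.0 [0.5847 0.002  0.187 ]
29.0 [0.5847 0.002  0.187 ] [-0.  -0.1  0.5] 0.0501
to [ 0.425  -0.2635  0.18  ] turn [-0.03 -0.11 -0.07] dp [ 0.1692 -0.2596  0.007 ]
```

>>> servo_tool --angular '[[0,0,0],[0,0,0],[0,0,0],[0,0,0],[0,0,0],[0,0,0],[0,0,0]]' --dp '[[0.0282,-0.0433,0],[0.0282,-0.0433,0],[0.0282,-0.0433,0],[0.0282,-0.0433,0],[0.0282,-0.0433,0],[0.0282,-0.0433,0.005],[0,0,0]]' --claw '[100,100,100,100,100,100,100]'

```text
clock: 29.88
eef_pos: [0.4207, -0.2686, 0.1806]
ee_rot: [-0.012, 1.0, 0.0, -0.003]
contact_force: [0.3, 0.5, 0.1]
gripper_width: 0.0521
finger_force: 0.0
```

```bash
python3 w.py w6.png die_a:0.0; python3 go.py .425 -.2635 .03
```

```text
die_a 0.81 [487.6 353.4] [ 0.5427 -0.1123  0.    ]
die_a 0.8 [ 97.3 269.9] [ 0.4687 -0.4614 -0.    ]
die_a 0.8 [282.4  90.4] [ 0.3211 -0.3003  0.    ]
die_a 0.68 [328.8 225. ] [ 0.4242 -0.2626  0.    ]
die_a 0.67 [618.  417.5] [0.6173 0.0363 0.    ]
die_a 0.63 [ 94.1 182.1] [ 0.3927 -0.453   0.    ]
 cut 0.83 [ 81.6 186.6] [ 0.3965 -0.4641  0.    ]
 cut 0.74 [282.3  88.9] [ 0.32   -0.3003  0.    ]
 cut 0.67 [328.7 226.2] [ 0.4252 -0.2626  0.    ]
 cut 0.65 [623.4 424.5] [0.6263 0.0448 0.    ]
 cut 0.64 [ 87.2 279.2] [ 0.4776 -0.4718  0.    ]
 cut 0.59 [490.5 349.4] [ 0.5384 -0.1103  0.    ]
30.025 [ 0.4253 -0.262   0.1824]
30.02 [ 0.4253 -0.262   0.1824] [-0.7  0.3  0.2] 0.052
to [ 0.425  -0.2635  0.03  ] turn [ 0.12 -0.04 -0.02] dp [ 0.0003 -0.0015  0.1524]
```

>>> servo_tool --angular '[[0,0,0],[0,0,0],[0,0,0],[0,0,0],[0,0,0],[0,0,0],[0,0,0],[0,0,0],[0,0,0],[0,0,0]]' --dp '[[0,-0.001,0.05],[0,0,0.05],[0,0,0.032],[0,0,0.014],[0,0,0.006],[0,0,0],[0,0,0],[0,0,0],[0,0,0],[0,0,0]]' --claw '[100,100,100,100,100,100,120,255,255,255]'

```text
clock: 31.28
eef_pos: [0.4261, -0.2647, 0.0321]
ee_rot: [-0.017, 1.0, -0.001, 0.001]
contact_force: [-0.9, 1.0, 6.2]
gripper_width: 0.0248
finger_force: 27.6
```

```bash
python3 go.py c 0.034 -.0725 .115;python3 go.py c 0.034 -.0725 .08
```

```text
31.27 [ 0.4261 -0.2647  0.0321] [-0.9  1.   6.2] 0.0248
to [0.6196 0.0034 0.115 ] turn [-0.08  0.06 -0.08] dp [-0.2031  0.2609 -0.0829]
31.27 [ 0.4261 -0.2647  0.0321] [-0.9  1.   6.2] 0.0248
to [0.6196 0.0034 0.08  ] turn [-0.08  0.06 -0.08] dp [-0.2031  0.2609 -0.0479]
```

>>> servo_tool --angular '[[0,0,0],[0,0,0],[0,0,0],[0,0,0],[0,0,0],[0,0,0],[0,0,0],[0,0,0],[0,0,0],[0,0,0]]' --dp '[[0,0,-0.0475],[0,0,-0.0475],[-0.0202,0.0435,0],[-0.0202,0.0435,0],[-0.0202,0.0435,0],[-0.0202,0.0435,0],[-0.0202,0.0435,0],[-0.0202,0.0435,0],[0,0,0],[0,0,0]]' --claw '[255,255,255,255,255,255,255,255,255,255]'

```text
clock: 32.52
eef_pos: [0.5368, 0.0003, 0.1255]
ee_rot: [-0.018, 1.0, -0.001, -0.001]
contact_force: [0.8, 0.3, -0.4]
gripper_width: 0.0247
finger_force: 28.2
```

```bash
python3 go.py c -0.048 -.0725 .082
```

```text
32.52 [5.368e-01 3.000e-04 1.255e-01] [ 0.8  0.3 -0.4] 0.0247
to [5.376e-01 4.000e-04 8.200e-02] turn [-0.06 -0.1  -0.04] dp [-0.0008  0.0001  0.0435]
```

>>> servo_tool --angular '[[0,0,0],[0,0,0],[0,0,0],[0,0,0],[0,0,0],[0,0,0]]' --dp '[[0,0,0.025],[0,0,0.012],[0,0,0.004],[0,0,0.003],[0,0,0.003],[0,0,0]]' --claw '[255,255,255,255,255,255]'

```text
clock: 33.28
eef_pos: [0.5379, 0.0005, 0.0821]
ee_rot: [-0.017, 1.0, -0.001, 0.001]
contact_force: [-5.5, -2.2, 12.5]
gripper_width: 0.025
finger_force: 29.7
```

>>> servo_tool --angular '[[0,0,0],[0,0,0],[0,0,0],[0,0,0],[0,0,0],[0,0,0],[0,0,0],[0,0,0]]' --dp '[[0,0,-0.05],[0,0,0],[-0.0205,0.0335,0],[-0.0205,0.0335,0],[-0.0205,0.0335,0],[-0.0205,0.0335,0],[0,0,0],[0,0,0]]' --claw '[255,255,255,255,255,255,255,255]'

```text
clock: 34.28
eef_pos: [0.6143, 0.1369, 0.1284]
ee_rot: [-0.017, 1.0, -0.001, -0.001]
contact_force: [0.6, -0.3, -2.2]
gripper_width: 0.0252
finger_force: 28.3
```

```bash
python3 go.py c 0.034 .0615 .078
```

```text
34.27 [0.6143 0.1369 0.1284] [ 0.6 -0.3 -2.2] 0.0252
to [0.6148 0.1373 0.078 ] turn [-0.09 -0.08 -0.06] dp [-0.0004  0.0004  0.0504]
```

>>> servo_tool --angular '[[0,0,0],[0,0,0],[0,0,0],[0,0,0],[0,0,0],[0,0,0]]' --dp '[[0,0,0.025],[0,0,0.015],[0,0,0.006],[0,0,0.003],[0,0,0.002],[0,0,0]]' --claw '[255,255,255,255,255,255]'

```text
clock: 35.02
eef_pos: [0.615, 0.1378, 0.0786]
ee_rot: [-0.017, 1.0, 0.0, 0.0]
contact_force: [0.4, -0.5, -0.5]
gripper_width: 0.0251
finger_force: 28.4
```

>>> servo_tool --angular '[[0,0,0],[0,0,0],[0,0,0],[0,0,0]]' --dp '[[0,0,0.005],[0,0,0.003],[0,0,0.002],[0,0,0]]' --claw '[255,255,255,255]'

```text
clock: 35.52
eef_pos: [0.6148, 0.1377, 0.0683]
ee_rot: [-0.017, 1.0, -0.0, 0.0]
contact_force: [-1.2, -0.4, 0.1]
gripper_width: 0.0247
finger_force: 28.6
```

>>> servo_tool --angular '[[0,0,0],[0,0,0],[0,0,0],[0,0,0],[0,0,0],[0,0,0]]' --dp '[[0,0,0],[0,0,0],[0,0,-0.04],[0,0,-0.05],[0,0,-0.03],[0,0,0]]' --claw '[105,105,105,105,105,105]'

```text
clock: 36.28
eef_pos: [0.6164, 0.139, 0.1917]
ee_rot: [-0.017, 1.0, 0.001, 0.003]
contact_force: [0.2, -0.2, -0.9]
gripper_width: 0.0501
finger_force: 0.0
```

```bash
python3 w.py w7.png die_a:0.036; python3 go.py .541 -.113 .18
```

```text
die_a 0.98 [139.2 182.2] [0.5873 0.0038 0.036 ]
die_a 0.8 [219.8 133.3] [0.5509 0.065  0.036 ]
die_a 0.77 [228.4 224.7] [0.6177 0.0689 0.036 ]
 cut 0.96 [221.7 225.7] [0.6186 0.0637 0.036 ]
 cut 0.95 [216.3 136.5] [0.5531 0.0625 0.036 ]
 cut 0.76 [323.  224.4] [0.615  0.1403 0.036 ]
 cut 0.63 [ 19.4 117.4] [ 0.5426 -0.0802  0.036 ]
 cut 0.59 [128.  183.8] [ 0.5888 -0.0048  0.036 ]
36.425 [0.6141 0.1372 0.1868]
36.42 [0.6141 0.1372 0.1868] [-0.1  0.3  0.1] 0.0501
to [ 0.541 -0.113  0.18 ] turn [-0.06 -0.12 -0.06] dp [ 0.0821 -0.2474  0.0068]
```

>>> servo_tool --angular '[[0,0,0],[0,0,0],[0,0,0],[0,0,0],[0,0,0],[0,0,0]]' --dp '[[0.0164,-0.0495,0],[0.0164,-0.0495,0],[0.0164,-0.0495,0],[0.0164,-0.0495,0],[0.0164,-0.0495,0.005],[0,0,0]]' --claw '[100,100,100,100,100,100]'

```text
clock: 37.17
eef_pos: [0.5386, -0.1201, 0.1802]
ee_rot: [-0.012, 1.0, -0.002, -0.003]
contact_force: [-0.3, -0.3, -0.5]
gripper_width: 0.0517
finger_force: 0.0
```

```bash
python3 w.py w8.png die_a:0.0; python3 go.py .541 -.113 .03
```

```text
die_a 0.96 [549.2 330.4] [0.6355 0.0885 0.    ]
die_a 0.92 [331.3 225. ] [ 0.5419 -0.1127  0.    ]
die_a 0.89 [636.9 327.6] [0.632  0.1727 0.    ]
die_a 0.88 [475.4 295.5] [0.6021 0.015  0.    ]
die_a 0.85 [565.1 257.2] [0.565  0.0882 0.    ]
 cut 0.92 [566. 343.] [0.6484 0.1074 0.    ]
 cut 0.92 [627.  335.6] [0.6404 0.1652 0.    ]
 cut 0.84 [490.4 306.1] [0.612  0.0299 0.    ]
 cut 0.78 [578.2 264.3] [0.5712 0.1013 0.    ]
 cut 0.59 [331.8 227.9] [ 0.5443 -0.1122  0.    ]
37.325 [ 0.5409 -0.1114  0.1823]
37.33 [ 0.5409 -0.1114  0.1823] [ 0.2  0.4 -0. ] 0.052
to [ 0.541 -0.113  0.03 ] turn [ 0.1  -0.08 -0.01] dp [-0.     -0.0016  0.1523]
```

View pics/w8.png

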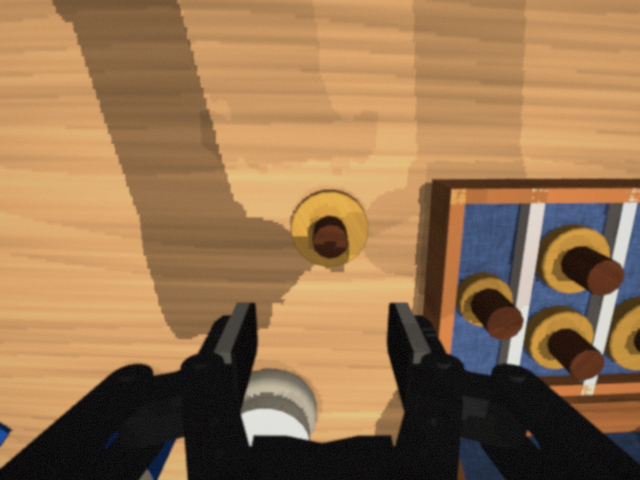

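The wrist view shows the last die at (330,228) below the tool. The four placed dies lie flat in their channels at right.

>>> servo_tool --angular '[[0,0,0],[0,0,0],[0,0,0],[0,0,0],[0,0,0],[0,0,0],[0,0,0],[0,0,0],[0,0,0],[0,0,0]]' --dp '[[0,-0.001,0.05],[0,0,0.05],[0,0,0.032],[0,0,0.014],[0,0,0.006],[0,0,0],[0,0,0],[0,0,0],[0,0,0],[0,0,0]]' --claw '[100,100,100,100,100,100,120,255,255,255]'

```text
clock: 38.58
eef_pos: [0.5422, -0.1138, 0.0322]
ee_rot: [-0.017, 1.0, -0.0, 0.001]
contact_force: [-0.6, -1.0, 6.1]
gripper_width: 0.0252
finger_force: 27.7
```

```bash
python3 go.py c -0.048 -.0725 .125
```

```text
38.58 [ 0.5422 -0.1138  0.0322] [-0.6 -1.   6.1] 0.0252
to [5.376e-01 4.000e-04 1.250e-01] turn [-0.05  0.09 -0.08] dp [ 0.0005  0.1143 -0.0928]
```

>>> servo_tool --angular '[[0,0,0],[0,0,0],[0,0,0],[0,0,0],[0,0,0],[0,0,0],[0,0,0]]' --dp '[[0,0,-0.0475],[0,0,-0.0475],[0,0.038,0],[0,0.038,0],[0,0.038,0],[0,0,0],[0,0,0]]' --claw '[255,255,255,255,255,255,255]'

```text
clock: 39.45
eef_pos: [0.5371, -0.0004, 0.1256]
ee_rot: [-0.017, 1.0, -0.001, -0.001]
contact_force: [0.4, -0.6, -1.8]
gripper_width: 0.0252
finger_force: 28.0
```

```bash
python3 go.py c -0.048 -.0725 .082
```

```text
39.45 [ 5.371e-01 -4.000e-04  1.256e-01] [ 0.4 -0.6 -1.8] 0.0252
to [5.376e-01 4.000e-04 8.200e-02] turn [-0.06 -0.07 -0.07] dp [-0.0006  0.0008  0.0436]
```

>>> servo_tool --angular '[[0,0,0],[0,0,0],[0,0,0],[0,0,0],[0,0,0],[0,0,0]]' --dp '[[0,0.001,0.025],[0,0,0.012],[0,0,0.004],[0,0,0.003],[0,0,0.003],[0,0,0]]' --claw '[255,255,255,255,255,255]'

```text
clock: 40.2
eef_pos: [0.538, 0.0011, 0.0822]
ee_rot: [-0.017, 1.0, -0.001, 0.001]
contact_force: [-4.9, -2.1, 13.2]
gripper_width: 0.0249
finger_force: 29.5
```

>>> servo_tool --angular '[[0,0,0],[0,0,0],[0,0,0],[0,0,0],[0,0,0],[0,0,0],[0,0,0],[0,0,0]]' --dp '[[0,0,-0.05],[0,0,0],[-0.0033,0.0335,0],[-0.0033,0.0335,0],[-0.0033,0.0335,0],[-0.0033,0.0335,0],[0,0,0],[0,0,0]]' --claw '[255,255,255,255,255,255,255,255]'

```text
clock: 41.2
eef_pos: [0.5459, 0.1349, 0.1286]
ee_rot: [-0.017, 1.0, -0.001, -0.0]
contact_force: [0.3, 0.3, -0.9]
gripper_width: 0.0249
finger_force: 28.2
```

```bash
python3 go.py c -0.035 .0615 .078
```

```text
41.2 [0.5459 0.1349 0.1286] [ 0.3  0.3 -0.9] 0.0249
to [0.5458 0.1348 0.078 ] turn [-0.08 -0.04 -0.08] dp [ 0.     -0.0001  0.0506]
```

>>> servo_tool --angular '[[0,0,0],[0,0,0],[0,0,0],[0,0,0],[0,0,0],[0,0,0]]' --dp '[[0,0,0.025],[0,0,0.015],[0,0,0.006],[0,0,0.003],[0,0,0.002],[0,0,0]]' --claw '[255,255,255,255,255,255]'

```text
clock: 41.95
eef_pos: [0.5462, 0.1359, 0.0785]
ee_rot: [-0.017, 1.0, 0.0, 0.0]
contact_force: [-0.5, -0.2, -1.4]
gripper_width: 0.0251
finger_force: 28.2
```

>>> servo_tool --angular '[[0,0,0],[0,0,0],[0,0,0],[0,0,0]]' --dp '[[0,0,0.005],[0,0,0.003],[0,0,0.002],[0,0,0]]' --claw '[255,255,255,255]'

```text
clock: 42.45
eef_pos: [0.546, 0.1358, 0.0683]
ee_rot: [-0.017, 1.0, -0.0, -0.0]
contact_force: [-1.0, -0.7, 0.9]
gripper_width: 0.0251
finger_force: 28.5
```

>>> servo_tool --angular '[[0,0,0],[0,0,0],[0,0,0],[0,0,0],[0,0,0],[0,0,0],[0,0,0],[0,0,0],[0,0,0],[0,0,0]]' --dp '[[0,0,0],[0,0,0],[0,0,-0.04],[0,0,-0.05],[0,0,-0.05],[0.02,-0.04,0],[0.02,-0.05,0],[0.02,-0.05,0],[0.02,-0.05,0],[0,0,0]]' --claw '[105,105,105,105,105,105,105,105,105,105]'

```text
clock: 43.7
eef_pos: [0.4712, -0.0635, 0.2076]
ee_rot: [-0.012, 1.0, -0.002, -0.001]
contact_force: [0.8, 0.8, -0.3]
gripper_width: 0.0503
finger_force: 0.0
```

```bash
cat >> c.py <<'E'
from go import case,CX,CY,YAW
for n in ('wrist','top','side'):
    f=grab(n,n+'_end.png'); print(n)
    for r in env.mark_of(n,'die_a'):
        p=atz(f,r['pixel'],.036)[:2]-[CX,CY]; c,s=np.cos(YAW),np.sin(YAW); print(' case xy',np.round([c*p[0]+s*p[1],-s*p[0]+c*p[1]],4),round(r['score'],2))
E
python3 c.py; python3 go.py
```

```text
wrist
 case xy [ 0.0022 -0.0741] 0.92
 case xy [0.0314 0.0627] 0.82
 case xy [-0.2669 -0.3371] 0.65
 case xy [-0.0351  0.0651] 0.57
 case xy [-0.0289 -0.0101] 0.56
 case xy [ 0.0324 -0.0097] 0.54
top
 case xy [0.0406 0.0593] 0.81
 case xy [ 0.0289 -0.0095] 0.8
 case xy [-0.1383 -0.5077] 0.79
 case xy [-0.2712 -0.3526] 0.78
 case xy [-0.0325 -0.0148] 0.71
 case xy [-0.2126 -0.5065] 0.64
side
 case xy [-0.0022 -0.0646] 0.85
 case xy [-0.0327 -0.0174] 0.83
 case xy [0.0389 0.0554] 0.75
 case xy [ 0.0325 -0.0064] 0.71
 case xy [-0.2732 -0.3852] 0.63
 case xy [-0.2053 -0.5335] 0.6
 case xy [-0.0322  0.0697] 0.57
 case xy [-0.1329 -0.5489] 0.56
44.1 [ 0.473  -0.0553  0.2083] [-0.3  0.7 -0.3] 0.0501
```

View pics/s1.png

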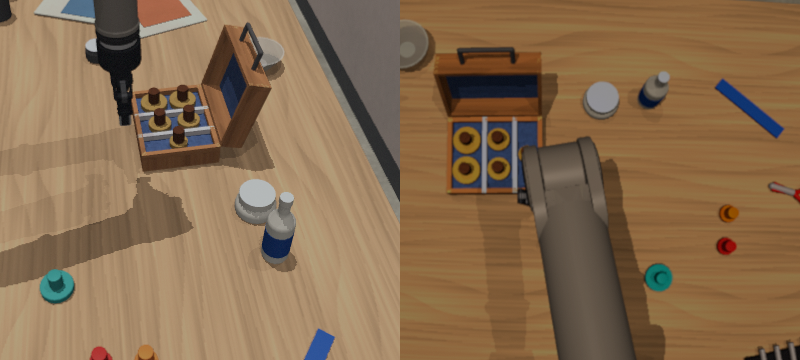

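View pics/wrist_end.png

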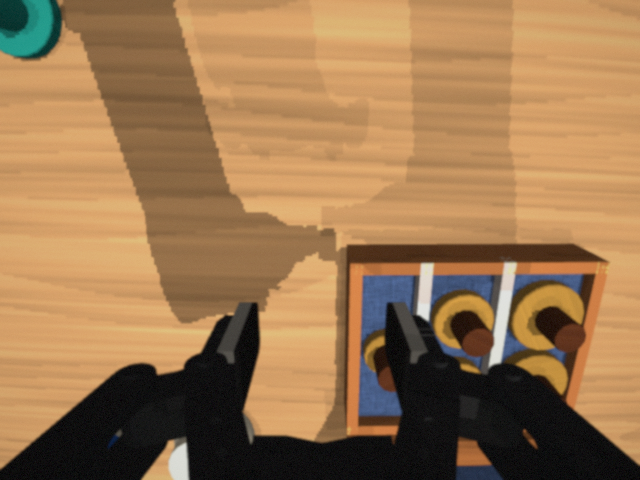

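The final views show all five dies flat in their channels, at (155,98), (183,95), (159,118), (189,116) and (179,138) in the side half. The lid is on its stop, the bystanders are untouched, and only look-alikes are left on the bench.

```bash
python3 -c "
from plant import env
print(env.finish_job())"
```

```text
the job is handed in; nothing more can be done
None
```

I opened the lid onto its stop and left all five brass dies flat in the narrowest channel each one enters, then handed the job in at about 44 s; the hand-in gave no verdict. I did not try the two largest dies in the middle channel, because it was already full.

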